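# Cover the purge chamber and set its needle valve

## Robot

A 6-joint arm with a two-finger parallel gripper is mounted at the origin on a cart in front of the work surface, level with it; the furniture and walls round the work are solid. World frame = base frame: x ahead of the robot, y to its left, z up, the work surface at z = 0. Lengths are in m, angles in degrees, forces in N, time in s.
With the tool pointing down it reaches from about 0.4 to 0.825 m from the base axis. Payload 7 kg.
Tool frame: the origin (TCP) lies midway between the tips of the shut fingers; the grasp point (between the pads) lies ctrl.tcp_to_grasp behind it (ctrl.tcp_to_grasp is the distance from the TCP to the grasp point, in m); z points along the fingers, y is the line along which they close (so a half turn about z gives the same grasp; the last joint's range is limited). The gripper opens to 88 mm and grips with 3 to 60 N. Pads are 19 mm wide; open, the fingers measure 130 mm over their backs; the gripper's body (78 mm by 193 mm) begins 47 mm behind the grasp point.
Start: joints at [80.735, 20.546, 0.682, 0, -70.136, -16.507], TCP at [0.293, 0.608, 0.227] pointing down, gripper open.
Joint ranges: [-176.03, 176.03], [-82.01, 121.73], [-58.28, 71.71], [-173.87, 95.51], [-174.79, -0.11], [-173.66, 173.66]. Speed limits (degrees/s): [136.94, 136.94, 172.46, 180, 180, 180].

## Interface

Orientations are given as [roll, pitch, yaw] about the fixed x, y, z axes, in that order (R = Rz(yaw) Ry(pitch) Rx(roll)).
In Python, from plant import ctrl, imaging, close_job gives the robot as it stands.
- The arm moves only by the shell command python3 -m crank 'ROWS'. ROWS is JSON, a list of rows, each a list of 3 entries, a list of its own where there are three numbers: the shift along the world's x, y, z in m, then the turn, a rotation vector about the world's x, y, z in degrees, then the opening, from -1 (shut) to 1 (fully open), so that 0 is half open. A call has 1 to 12 rows; each row shifts and turns the commanded pose from where the row before left it; what a row does not reach is not made up. A row lasts 1/10 s, in which the tool goes at most 50 mm and 8.59 degrees, less where a joint would pass 70% of its speed; a pose out of reach is approached as far as the arm can. A call is refused whole if a number of a shift passes 0.05 or a number of a turn 8.59, either way. A call with a gripper value outside its range is refused whole. The fingers move at their own pace and stop on an object; the grip force is fixed at half the most. Time passes only in rows, so rows that do not move let the fingers close. It gives the time, the measured TCP pose, the force, the opening and the grip force at its end, in the units of the state.
- ctrl.get_obs(): the state, without advancing time (a new reading comes with each control period).
- imaging.snapshot(name): name is "scene" or "top" or "wrist"; returns (picture, depth): 384x512x3 uint8, blue, green, red; 384x512 float32, m along the optical axis (not along the pixel's ray), 0 where there is no reading.
- imaging.camera_model(name): a dict with "mtx" (3x3 intrinsics, pixels), "D" ([k1, k2, p1, p2, k3] as OpenCV has them; the pictures are not rectified), "R" (3x3) and "t" (3): a world point X has camera coordinates R X + t. Camera axes: x right, y down, z forward; pixel columns grow to the right and rows downward; lengths in m; the calibration is good to about 2 mm. A picture is of the moment at which its call begins: read the wrist's pose just before it. camera_model takes no time and is no camera call; for the wrist camera it gives the pose at the moment of the call.
- close_job(): hands the job in; it is judged then, once.
The state is a dict: "clock": time; "joint_pos": joint angles; "qvel": joint speeds; "tau": joint torques, N m; "tool_pos": TCP position; "orientation": TCP orientation; "force": force on the tool from outside, world axes, zero at the start; "moment": the same for the moment, N m; "opening": finger opening in m; "gripper_force": force on a finger pad.
Only numpy, scipy, OpenCV 4.12 (cv2) and the standard library are available. Lean on these libraries where they do the work, as an engineer would, in place of code of your own. Each camera call takes 0.05 s, during which the arm holds its last target. There are 200 camera calls.

## Task

Get the purge station ready: first set the loose round lid centred and flat on top of the open steel chamber and let go of it. Then turn the valve's handwheel clockwise by its upright handle until it meets its stop, and back it off exactly two full turns. Finish holding that handle still between the fingers, without letting go; the lid must stay centred, and the other things on the worktop stay where they are.

Things in the scene. Friction and masses are not known exactly. Their poses are not given: they have to be found in the camera images.
- lid: Loose round flat snap lid, 56 mm across, 12 mm thick, 30 g, lying on the worktop right way up, at the right. It is to be gripped across its rim, and can be treated as a solid disc with a flat underside. Origin at the centre of its underside, z up.
- station: Purge station fixed to the worktop at various places and angles: aluminium plate 110 x 220 mm, top 12 mm up. At its right end (seen from the robot) an open steel cup, the chamber; at its left end the needle valve; 130 mm between their axes; a low tube (34 mm high) joins them. Origin under the plate's centre; x along its short side, away from the robot, y from chamber to valve, z up.
- seat (a point): Centre of the chamber's open rim, at rim height (52 mm above the worktop): the centre of the lid's underside goes here. The chamber is an upright steel cup, 52 mm outside and 42 mm inside diameter. Axes as the station's.
- valve_axis (a point): Point on the valve's upright turning axis, at half the height of the handle (98 mm above the worktop). Axes as the station's. The handwheel under it is level: rim radius 42 mm, rim 10 mm thick, top of the rim 75 mm above the worktop; it neither rises nor sinks.
- wheel (a joint): Angle of the handwheel in rad: 0 is shut, at its hard stop; grows anticlockwise (opening) seen from above; 2 turns are 12.57. Starts 0.4 to 1.2 turns open. At 0 the handle lies on the station's +x side of the axis, at a it is a rad anticlockwise from there. Light even friction (1.2 N at the handle), stays where left; opening is free well past 2 turns.
- handle: Upright revolving handle on the rim of the handwheel, 42 mm from the wheel's axis: a smooth cylinder 16 mm thick and 40 mm tall that turns freely on its own pin, so that fingers gripping it can go round with it without turning. Origin at the centre of its lower end, 78 mm above the worktop; its top is at 118 mm; z up. It is to be gripped between the fingers from above.
- beaker: Bystander: open glass beaker with spout, 62 mm across, 82 mm high, at the back right; origin under its centre, z up.
- stopper_big: Bystander: tapered rubber stopper standing on its wide end, 31 mm across, 30 mm high, left; origin under its centre.
- stopper_small: Bystander: tapered rubber stopper standing on its wide end, 26 mm across, 28 mm high, front middle; origin under its centre.
- timer_box: Bystander: flat digital timer lying on the worktop, 62 x 66 x 20 mm, front left; origin under its centre.
- flask: Bystander: small volumetric flask with stopper, bulb 41 mm, 139 mm high, left; origin under its centre.
- dish: Bystander: flat covered Petri dish, 92 mm across, 15 mm high, at the back, right of the middle; origin under its centre.
Things that resemble listed ones, but are neither listed nor needed, are in the scene too. Of the things that look like the lid, the largest one is meant.

How it is judged:
By the outcome, as a careful person would: the job done as asked, in the order asked, and still so for the second after the job is handed in, while the arm keeps its last pose, push and grip.
It also fails if it takes over 72 s, if anything falls off the work surface, if the arm or the gripper's body presses on something with over 40 N, if the wrist force passes 120 N, or if a joint passes its speed limit or range.

## Working session

There is one attempt and no reset: what is moved stays moved. The work goes in short steps, Python scripts to look and compute and a shell command to move; the robot and the scene stay as the last step left them, time stands still between calls to the robot, and variables do not carry over. Pictures are saved under pics/ and viewed, at most 10 in all, crops included, and the job is handed in when it is done.

```bash
mkdir -p pics; ls; python3 - <<'E'
from plant import ctrl, imaging
import cv2,numpy as np
print(ctrl.get_obs(), ctrl.tcp_to_grasp)
for n in("scene","top"):
    p,d=imaging.snapshot(n); cv2.imwrite(f"pics/{n}0.png",cv2.resize(p,None,fx=1.5,fy=1.5)); np.savez(f"{n}0.npz",p=p,d=d,**imaging.camera_model(n))
    print(n,imaging.camera_model(n))
E
```

```text
pics
{'clock': 0.0, 'joint_pos': array([ 8.07361745e+01,  2.05910685e+01,  6.31983451e-01, -1.90084142e-02,
       -7.01333436e+01, -1.65084388e+01]), 'qvel': array([ 0.02685626, -0.00773561,  0.00207761,  0.05114919,  0.01839827,
        0.06908659]), 'tau': array([-3.52921438e-05, -5.82721317e+01,  2.93046409e+01,  6.99689627e+00,
        6.71296104e-03, -1.71416482e-04]), 'tool_pos': array([0.29328878, 0.6074115 , 0.2256167 ]), 'orientation': array([ 1.79906304e+02, -9.13426798e-03, -2.57787310e+01]), 'force': array([ 0.95638257,  0.46725258, -0.3591671 ]), 'moment': array([-0.01428743,  0.02192925, -0.03632167]), 'gripper_force': 0.0, 'opening': 0.08756366706377083} 0.0188
scene {'mtx': array([[360.14293472,   0.        , 250.80523658],
       [  0.        , 360.14293472, 187.01203353],
       [  0.        ,   0.        ,   1.        ]]), 'D': array([-0.03817185,  0.        ,  0.        ,  0.        ,  0.        ]), 'R': array([[ 0.60761419, -0.79420242,  0.0068922 ],
       [-0.46085201, -0.35962142, -0.8113494 ],
       [ 0.64685425,  0.48981113, -0.58452086]]), 't': array([-0.30245908,  0.33997267,  0.56499364])}
top {'mtx': array([[366.39572073,   0.        , 253.36037321],
       [  0.        , 366.39572073, 193.88264211],
       [  0.        ,   0.        ,   1.        ]]), 'D': array([-0.06850873,  0.        ,  0.        ,  0.        ,  0.        ]), 'R': array([[ 0.06878154, -0.9976283 , -0.00262267],
       [-0.97727286, -0.06684928, -0.20116894],
       [ 0.2005165 ,  0.01639977, -0.97955305]]), 't': array([0.01723519, 0.58440343, 1.18389344])}
```

View pics/scene0.png

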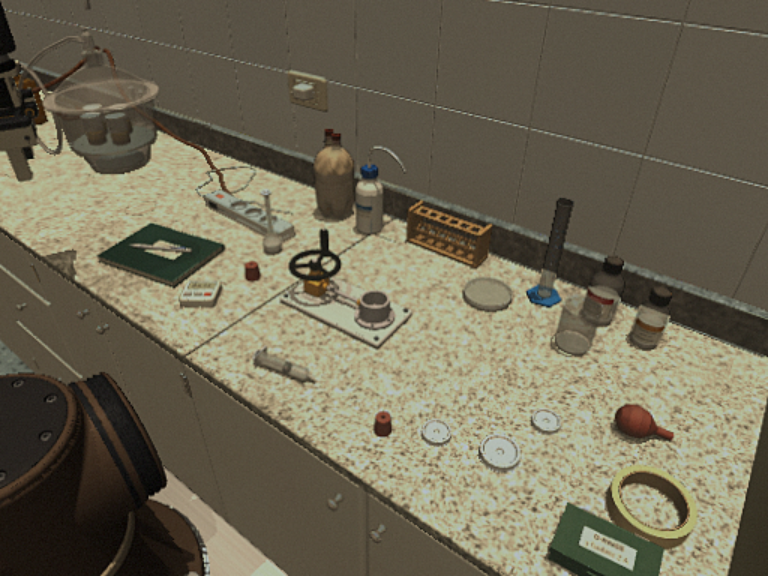

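View pics/top0.png

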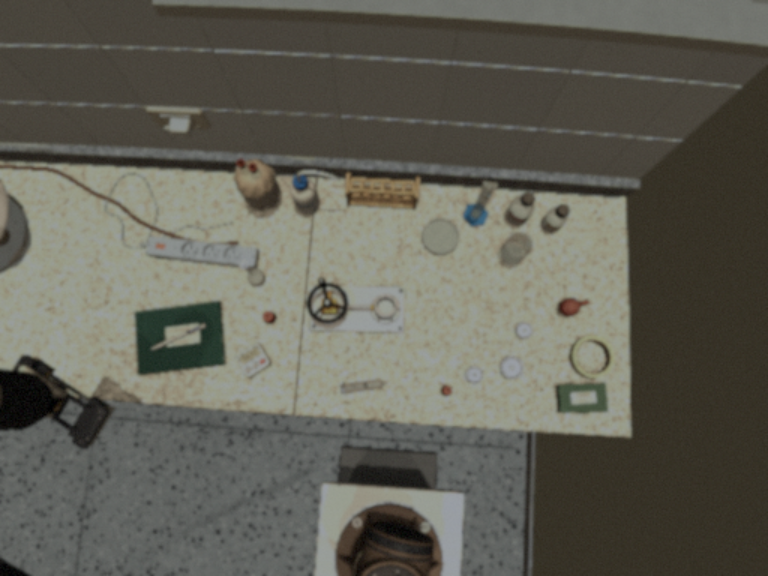

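The scene view shows three lids; the largest is at (499,452) in the scene picture and (511,367) in the top one. The chamber rim is at (385,307) in the top picture, the wheel hub at about (327,303), and the handle's top at (322,281).

```bash
cat > h.py <<'E'
import cv2,numpy as np
from plant import ctrl,imaging
def ray(u,v,z,m):
    "world point at height z seen at raw pixel u,v"
    n=cv2.undistortPoints(np.array([[[u,v]]],float),m["mtx"],m["D"])[0,0]
    d=m["R"].T@np.array([*n,1]); c=-m["R"].T@m["t"]
    return c+d*(z-c[2])/d[2]
def cloud(d,m):
    vv,uu=np.mgrid[:384,:512]
    n=cv2.undistortPoints(np.stack([uu,vv],-1).reshape(-1,1,2).astype(float),m["mtx"],m["D"]).reshape(384,512,2)
    P=np.dstack([n,np.ones((384,512))])*d[...,None]
    return (P-m["t"])@m["R"]
def circ(x,y):
    A=np.c_[x,y,np.ones(len(x))]; s=np.linalg.lstsq(A,x*x+y*y,rcond=None)[0]
    return s[0]/2,s[1]/2,np.sqrt(s[2]+s[0]**2/4+s[1]**2/4)
E
python3 - <<'E'
from h import *
for n,L in dict(scene=dict(lid=(499,450,.012),lidL=(436,431,.012),lidS=(546,420,.012),seat=(375,297,.052),hub=(315,264,.07),handle=(324,232,.118)),
 top=dict(lid=(511,367,.012),lidL=(474,374,.012),lidS=(524,330,.012),seat=(385,307,.052),hub=(327,303,.07),handle=(322,281,.118),small=(446,390,.028))).items():
    m=np.load(n+"0.npz")
    for k,(u,v,z) in L.items(): print(n,k,ray(u/1.5,v/1.5,z,m).round(4))
m=np.load("top0.npz"); P=cloud(m["d"],m)
for n,z0,z1 in (("rim",.066,.085),("handle",.095,.13),("cup",.046,.06)):
    k=(P[...,2]>z0)&(P[...,2]<z1)&(abs(P[...,0]-.55)<.15)&(abs(P[...,1]-.09)<.14)
    Q=P[k]; print(n,len(Q),Q.mean(0).round(4),Q.min(0).round(3),Q.max(0).round(3),np.round(circ(Q[:,0],Q[:,1]),4))
E
```

```text
scene lid [ 0.43   -0.2563  0.012 ]
scene lidL [ 0.4056 -0.1732  0.012 ]
scene lidS [ 0.5156 -0.2856  0.012 ]
scene seat [0.5514 0.044  0.052 ]
scene hub [0.5435 0.1726 0.07  ]
scene handle [0.5773 0.1784 0.118 ]
top lid [ 0.434  -0.2542  0.012 ]
top lidL [ 0.4125 -0.1697  0.012 ]
top lidS [ 0.5216 -0.2825  0.012 ]
top seat [0.5469 0.0436 0.052 ]
top hub [0.5439 0.1734 0.07  ]
top handle [0.5829 0.183  0.118 ]
top small [ 0.3717 -0.1055  0.028 ]
rim 309 [0.5437 0.1733 0.0755] [0.499 0.129 0.067] [0.592 0.221 0.084] [0.545  0.1733 0.0369]
handle 23 [0.5836 0.1849 0.1149] [0.578 0.179 0.096] [0.59  0.192 0.122] [0.5844 0.1853 0.0054]
cup 85 [0.5486 0.0701 0.0527] [0.525 0.019 0.046] [0.577 0.185 0.058] [0.5429 0.101  0.0646]
```

```bash
python3 -m crank '[[[0.03,-0.038,0],[0,0,0],1],[[0.03,-0.038,0],[0,0,0],1],[[0.03,-0.038,0],[0,0,-2],1],[[0.03,-0.038,0],[0,0,-2],1],[[0.03,-0.038,0],[0,0,-2],1],[[0,-0.046,0],[0,0,-2],1],[[0,-0.046,0],[0,0,-2],1],[[0,-0.046,0],[0,0,-2],1],[[0,-0.046,0],[0,0,-2],1],[[0,-0.046,0],[0,0,-2],1],[[0,-0.046,0],[0,0,0],1],[[0,-0.046,0],[0,0,0],1]]'
python3 -m crank '[[[0,-0.046,0],[0,0,0],1],[[0,-0.046,0],[0,0,0],1],[[0,-0.046,0],[0,0,0],1],[[0,-0.046,0],[0,0,0],1],[[0,-0.046,0],[0,0,0],1],[[0,-0.046,0],[0,0,0],1],[[0,-0.03,0],[0,0,0],1],[[0,-0.02,-0.02],[0,0,0],1],[[0,0,-0.02],[0,0,0],1],[[0,0,0],[0,0,0],1],[[0,0,0],[0,0,0],1]]'
python3 - <<'E'
from h import *
m=imaging.camera_model("wrist");p,d=imaging.snapshot("wrist")
np.savez("w1.npz",p=p,d=d,**m); cv2.imwrite("pics/w1.png",cv2.resize(p,None,fx=1.5,fy=1.5))
print(ctrl.get_obs())
E
```

```text
clock: 1.3
tool_pos: [0.4429, 0.094, 0.2265]
orientation: [-180.0, 0.0, -41.8]
force: [0.9, 0.1, 0.4]
opening: 0.0876
gripper_force: 0.0
clock: 2.4
tool_pos: [0.4433, -0.2302, 0.1867]
orientation: [180.0, 0.0, -41.8]
force: [0.0, 0.5, 0.7]
opening: 0.0878
gripper_force: 0.0
{'clock': 2.45, 'joint_pos': array([-4.82097068e+00,  5.73309534e+00, -2.43075231e+01,  2.53419600e-02,
       -5.99314749e+01,  5.30764741e+01]), 'qvel': array([ 0.3726245 , -0.6282989 ,  0.44559999,  0.05094498,  0.13919571,
        0.12383068]), 'tau': array([-3.73938521e-01, -3.42295611e+01,  2.63683301e+01,  6.22623906e+00,
        7.21169729e-02, -1.00889574e-03]), 'tool_pos': array([ 0.44388333, -0.23006371,  0.18733876]), 'orientation': array([ 1.79999225e+02, -3.54867292e-02, -4.17318044e+01]), 'force': array([-0.2636469 ,  0.35276261,  0.70569929]), 'moment': array([0.05496611, 0.01778373, 0.00823014]), 'gripper_force': 0.0, 'opening': 0.08755136908622274}
```

View pics/w1.png

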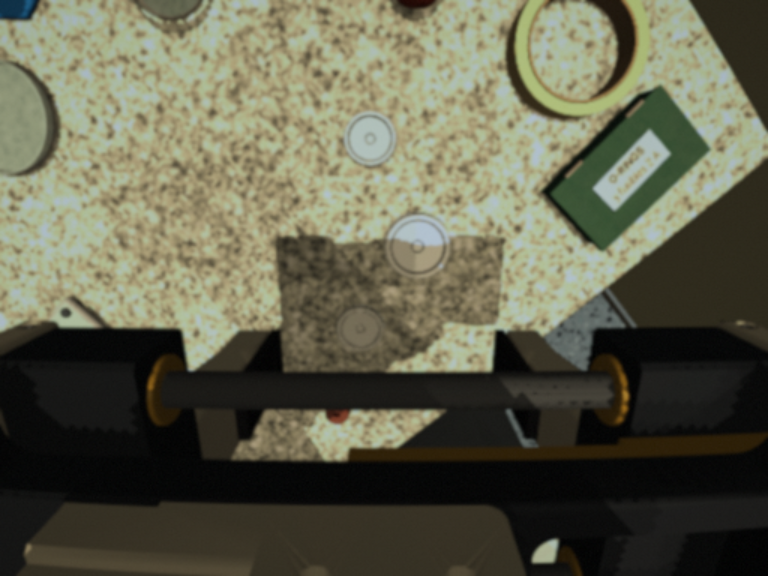

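The large lid is at (417,246), outline about 61 px across; the smaller ones are at (370,139) and (360,328).

```bash
python3 - <<'E'
from h import *
m=np.load("w1.npz")
for k,(u,v) in dict(c=(417,246),l=(386,246),r=(449,246),t=(417,214),b=(417,279),s1=(370,139),s2=(360,328)).items(): print(k,ray(u/1.5,v/1.5,.011,m).round(4))
g=cv2.cvtColor(m["p"],cv2.COLOR_BGR2GRAY)
c=cv2.resize(m["p"][120:210,225:330],None,fx=7,fy=6.5*7/6.5,interpolation=cv2.INTER_CUBIC); c=c[:600]
cv2.imwrite("pics/w1c.png",c)
P=cloud(m["d"],m); k=(P[...,2]>.007)&(P[...,2]<.02)&(np.hypot(P[...,0]-.432,P[...,1]+.255)<.04); Q=P[k]; print(len(Q),Q.mean(0),(Q.max(0)+Q.min(0))/2,np.ptp(Q,0))
E
```

```text
c [ 0.4349 -0.2572  0.011 ]
l [ 0.4517 -0.2384  0.011 ]
r [ 0.4175 -0.2766  0.011 ]
t [ 0.4545 -0.2741  0.011 ]
b [ 0.4138 -0.239   0.011 ]
s1 [ 0.5216 -0.2846  0.011 ]
s2 [ 0.4133 -0.174   0.011 ]
1316 [ 0.43424549 -0.25720067  0.00942356] [ 0.43403384 -0.25691824  0.0103018 ] [0.05301644 0.05210952 0.00659585]
```

View pics/w1c.png

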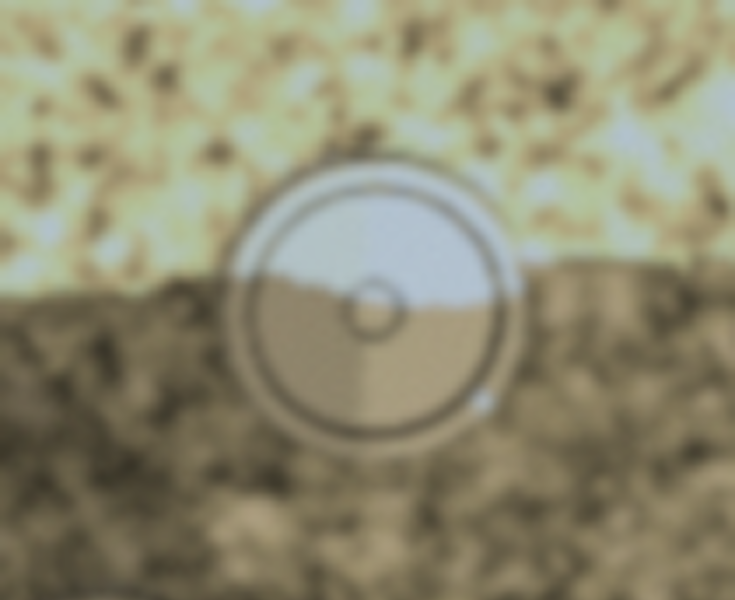

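The crop puts the lid's centre at (373,307), i.e. raw (278.3,163.9), which agrees: lid at (0.4345, -0.257).

```bash
python3 -m crank '[[[-0.005,-0.013,-0.03],[0,0,0],1],[[-0.0043,-0.0138,-0.04],[0,0,0],1],[[0,0,-0.04],[0,0,0],1],[[0,0,-0.03],[0,0,0],1],[[0,0,-0.02],[0,0,0],1],[[0,0,-0.01],[0,0,0],1],[[0,0,-0.008],[0,0,0],1],[[0,0,-0.0045],[0,0,0],1],[[0,0,0],[0,0,0],1],[[0,0,0],[0,0,0],1]]'
python3 -m crank '[[[0,0,0],[0,0,0],-1],[[0,0,0],[0,0,0],-1],[[0,0,0],[0,0,0],-1],[[0,0,0],[0,0,0],-1],[[0,0,0],[0,0,0],-1],[[0,0,0],[0,0,0],-1],[[0,0,0],[0,0,0],-1],[[0,0,0],[0,0,0],-1]]'
```

```text
clock: 3.45
tool_pos: [0.4348, -0.257, 0.0049]
orientation: [-180.0, -0.1, -41.8]
force: [-0.3, 0.3, 0.5]
opening: 0.0875
gripper_force: 0.0
clock: 4.25
tool_pos: [0.4342, -0.257, 0.0041]
orientation: [180.0, -0.0, -41.8]
force: [-0.0, -0.2, 0.8]
opening: 0.0518
gripper_force: 29.7
```

```bash
python3 -m crank '[[[0,0,0.01],[0,0,0],-1],[[0,0,0.03],[0,0,0],-1],[[0,0,0.04],[0,0,0],-1],[[0,0,0.04],[0,0,0],-1],[[0,0,0],[0,0,0],-1]]'
python3 - <<'E'
from h import *
m=imaging.camera_model("wrist");p,d=imaging.snapshot("wrist")
np.savez("w2.npz",p=p,d=d,**m); cv2.imwrite("pics/w2.png",cv2.resize(p[170:340,120:400],None,fx=2.8,fy=2.8))
o=ctrl.get_obs();print(o["tool_pos"],o["opening"])
E
```

```text
clock: 4.75
tool_pos: [0.4376, -0.258, 0.1303]
orientation: [-179.8, -0.5, -41.7]
force: [0.9, 0.1, -1.2]
opening: 0.0521
gripper_force: 29.6
[ 0.43610264 -0.25741     0.12770956] 0.05199945996192196
```

View pics/w2.png

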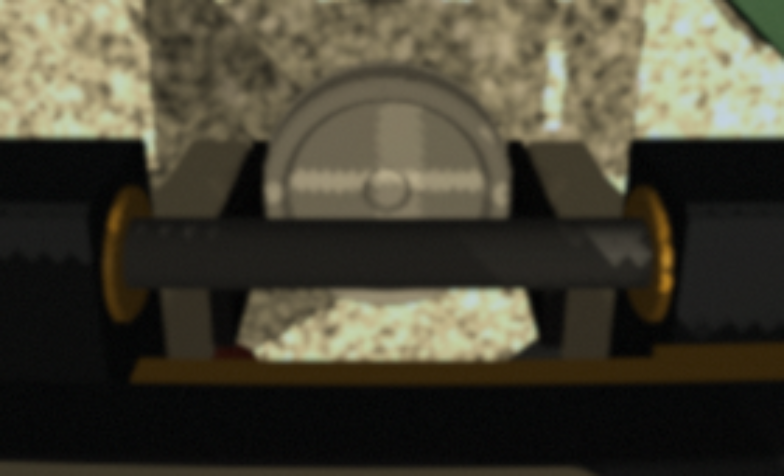

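The lid is gripped across its middle; its central ring is at crop (387,190), outline x 265–511, y 66–303.

```bash
python3 - <<'E'
from h import *
m=np.load("w2.npz"); tcp=np.array([.4361,-.2574,.1277])
for k,(u,v) in dict(ring=(387,190),out=(388,185),l=(265,185),r=(511,185),t=(388,66),b=(388,303)).items():
    print(k,(ray(u/2.8+120,v/2.8+170,.1357,m)-tcp).round(4))
P=cloud(m["d"],m)
k=(abs(P[...,2]-.136)<.006)&(np.hypot(P[...,0]-.435,P[...,1]+.257)<.04);Q=P[k];print(len(Q),Q.mean(0)-tcp,np.median(Q[:,2]))
# seat and valve from the two cameras again, depth
for n in("top","scene"):
    m=np.load(n+"0.npz");P=cloud(m["d"],m)
    k=(P[...,2]>.047)&(P[...,2]<.058)&(np.hypot(P[...,0]-.548,P[...,1]-.0437)<.035);Q=P[k]
    print(n,len(Q),Q.mean(0),(Q.max(0)+Q.min(0))/2,circ(Q[:,0],Q[:,1]))
E
```

```text
ring [ 0.0011 -0.0021  0.008 ]
out [ 0.0018 -0.003   0.008 ]
l [0.0194 0.0168 0.008 ]
r [-0.0158 -0.0228  0.008 ]
t [ 0.0217 -0.0208  0.008 ]
b [-0.0199  0.0163  0.008 ]
4340 [ 0.00656466 -0.00669357  0.00768182] 0.13464785611244318
top 66 [0.5506979  0.04319456 0.05319467] [0.55112881 0.04300465 0.05277342] (np.float64(0.550820801232229), np.float64(0.043906606150465585), np.float64(0.023449091960767103))
scene 102 [0.54579479 0.04277695 0.05026714] [0.5467516  0.04279946 0.05049588] (np.float64(0.5457019285038972), np.float64(0.04276690053692367), np.float64(0.023337328407781424))
```

```bash
python3 -m crank '[[[0,0,0.04],[0,0,-3],-1],[[0.01,0.02,0.04],[0,0,-5],-1],[[0.015,0.04,0.02],[0,0,-5],-1],[[0.015,0.044,0],[0,0,-5],-1],[[0.015,0.044,0],[0,0,-5],-1],[[0.015,0.044,0],[0,0,-5],-1],[[0.015,0.044,0],[0,0,-5],-1],[[0.015,0.044,0],[0,0,-5],-1],[[0.012,0.044,0],[0,0,-5],-1],[[0,0.03,0],[0,0,-5.2],-1],[[0,0.01,0],[0,0,0],-1],[[0,0,0],[0,0,0],-1]]'
python3 -m crank '[[[0,0,0],[0,0,0],-1],[[0,0,0],[0,0,0],-1]]'
python3 - <<'E'
from h import *
o=ctrl.get_obs();m=imaging.camera_model("wrist");p,d=imaging.snapshot("wrist")
np.savez("w3.npz",p=p,d=d,**m); cv2.imwrite("pics/w3.png",cv2.resize(p,None,fx=1.5,fy=1.5))
print(o["tool_pos"],o["opening"],o["orientation"])
E
```

```text
clock: 6.0
tool_pos: [0.5456, 0.108, 0.2233]
orientation: [179.9, -0.0, -89.8]
force: [-1.1, 0.8, 0.5]
opening: 0.0522
gripper_force: 29.6
clock: 6.2
tool_pos: [0.5459, 0.1059, 0.224]
orientation: [180.0, -0.0, -90.0]
force: [-0.2, -0.0, 0.0]
opening: 0.0517
gripper_force: 29.6
[0.54591819 0.10590785 0.22402327] 0.05166514722858283 [ 1.79981681e+02 -1.00530206e-02 -8.99864428e+01]
```

View pics/w3.png

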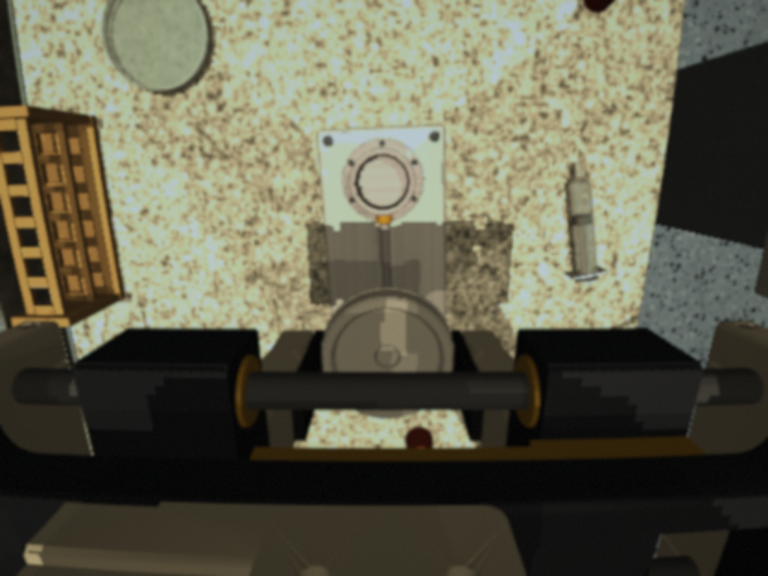

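The cup's opening is at about (382,181), lid ring at (387,355). I'll refine the rim with depth and an enlarged crop.

```bash
python3 - <<'E'
from h import *
m=np.load("w3.npz"); tcp=np.array([.5459,.1059,.2240])
cv2.imwrite("pics/w3c.png",cv2.resize(m["p"][75:165,200:310],None,fx=6.5,fy=6.5,interpolation=cv2.INTER_CUBIC))
P=cloud(m["d"],m)
k=(P[...,2]>.046)&(P[...,2]<.058)&(np.hypot(P[...,0]-.548,P[...,1]-.0437)<.04);Q=P[k]
print(len(Q),Q.mean(0),(Q.max(0)+Q.min(0))/2,np.ptp(Q,0),circ(Q[:,0],Q[:,1]))
print(ray(382/1.5,181/1.5,.052,m), ray(387/1.5,355/1.5,tcp[2]+.008,m)-tcp)
E
```

```text
569 [0.54996102 0.04213553 0.05147508] [0.54978825 0.04216279 0.04984763] [0.05008025 0.05143097 0.00764606] (np.float64(0.5498271227601942), np.float64(0.04230274930111434), np.float64(0.023063386682430662))
[0.54960887 0.04176813 0.052     ] [-0.00015988 -0.00343975  0.008     ]
```

View pics/w3c.png

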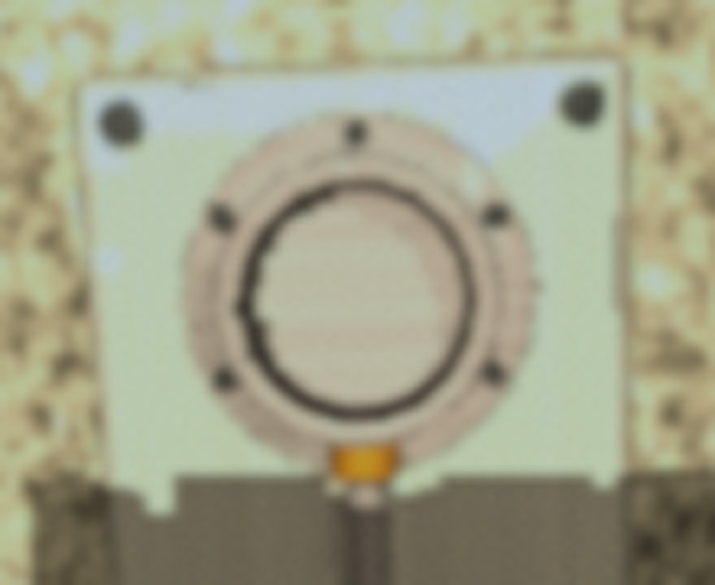

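Rim centre at crop (357,299), i.e. raw (254.9,121), agreeing with the seat at (0.5497, 0.0421).

```bash
python3 -m crank '[[[0.0038,-0.03,0],[0,0,0],-1],[[0,-0.0323,0],[0,0,0],-1],[[0,0,-0.04],[0,0,0],-1],[[0,0,-0.04],[0,0,0],-1],[[0,0,-0.04],[0,0,0],-1],[[0,0,-0.03],[0,0,0],-1],[[0,0,-0.01],[0,0,0],-1],[[0,0,0],[0,0,0],-1],[[0,0,0],[0,0,0],-1],[[0,0,0],[0,0,0],-1]]'
python3 -m crank '[[[0,0,-0.002],[0,0,0],-1],[[0,0,-0.002],[0,0,0],-1],[[0,0,0],[0,0,0],-1],[[0,0,0],[0,0,0],-1]]'
```

```text
clock: 7.25
tool_pos: [0.5513, 0.0451, 0.0659]
orientation: [-179.8, 0.1, -90.0]
force: [-0.3, -0.6, -0.2]
opening: 0.0518
gripper_force: 29.6
clock: 7.65
tool_pos: [0.55, 0.0448, 0.0602]
orientation: [-180.0, 0.0, -90.0]
force: [-0.1, -0.3, 0.1]
opening: 0.0517
gripper_force: 29.6
```

```bash
python3 -m crank '[[[0,-0.001,-0.001],[0,0,0],-1],[[0,0,-0.001],[0,0,0],-1],[[0,0,-0.001],[0,0,0],-1],[[0,0,0],[0,0,0],-1],[[0,0,0],[0,0,0],-1]]'
python3 -m crank '[[[0,0,-0.001],[0,0,0],-1],[[0,0,0],[0,0,0],-1],[[0,0,0],[0,0,0],-1]]'
```

```text
clock: 8.15
tool_pos: [0.55, 0.0437, 0.057]
orientation: [180.0, -0.0, -90.0]
force: [-1.1, 0.2, -0.3]
opening: 0.0519
gripper_force: 29.6
clock: 8.45
tool_pos: [0.5501, 0.0438, 0.0561]
orientation: [-180.0, 0.0, -90.0]
force: [-0.1, 0.8, 0.8]
opening: 0.0516
gripper_force: 29.6
```

```bash
python3 -m crank '[[[0,0,-0.001],[0,0,0],-1],[[0,0,0],[0,0,0],-1],[[0,0,0],[0,0,0],-1]]'
python3 -m crank '[[[0,0,0],[0,0,0],-0.2],[[0,0,0],[0,0,0],0.2],[[0,0,0],[0,0,0],0.5],[[0,0,0],[0,0,0],1],[[0,0,0],[0,0,0],1],[[0,0,0],[0,0,0],1],[[0,0,0],[0,0,0],1]]'
```

```text
clock: 8.75
tool_pos: [0.5501, 0.0438, 0.056]
orientation: [-180.0, 0.0, -90.0]
force: [-2.3, -0.2, 8.6]
opening: 0.0521
gripper_force: 30.3
clock: 9.45
tool_pos: [0.5499, 0.0437, 0.0549]
orientation: [180.0, -0.0, -90.0]
force: [0.6, -0.3, -0.8]
opening: 0.0854
gripper_force: 0.0
```

```bash
python3 -m crank '[[[0,0,0.02],[0,0,0],1],[[0,0,0.04],[0,0,0],1],[[0,0,0.045],[0,0,0],1],[[0,0,0.045],[0,0,0],1],[[-0.004,0.04,0.019],[0,0,0],1],[[0,0.022,0],[0,0,0],1],[[0,0,0],[0,0,0],1],[[0,0,0],[0,0,0],1],[[0,0,0],[0,0,0],1]]'
python3 - <<'E'
from h import *
o=ctrl.get_obs();m=imaging.camera_model("wrist");p,d=imaging.snapshot("wrist")
np.savez("w4.npz",p=p,d=d,**m); cv2.imwrite("pics/w4.png",cv2.resize(p[75:165,200:310],None,fx=6.5,fy=6.5,interpolation=cv2.INTER_CUBIC))
print(o["tool_pos"])
P=cloud(d,m)
k=(P[...,2]>.058)&(P[...,2]<.07)&(np.hypot(P[...,0]-.548,P[...,1]-.0437)<.04);Q=P[k]
print(len(Q),Q.mean(0),(Q.max(0)+Q.min(0))/2,np.ptp(Q,0)); A=np.c_[Q[:,:2]-Q[:,:2].mean(0),np.ones(len(Q))]; print("tilt",np.linalg.lstsq(A,Q[:,2],rcond=None)[0])
E
```

```text
clock: 10.35
tool_pos: [0.5457, 0.1052, 0.2236]
orientation: [179.9, -0.0, -90.0]
force: [-0.1, -1.0, -0.4]
opening: 0.0878
gripper_force: 0.0
[0.54566279 0.10517974 0.22356498]
1773 [0.54995081 0.04283521 0.06116016] [0.54993852 0.04317886 0.06192587] [0.05198084 0.05403146 0.0078502 ]
tilt [ 0.00057686 -0.00061264  0.06116016]
```

View pics/w4.png

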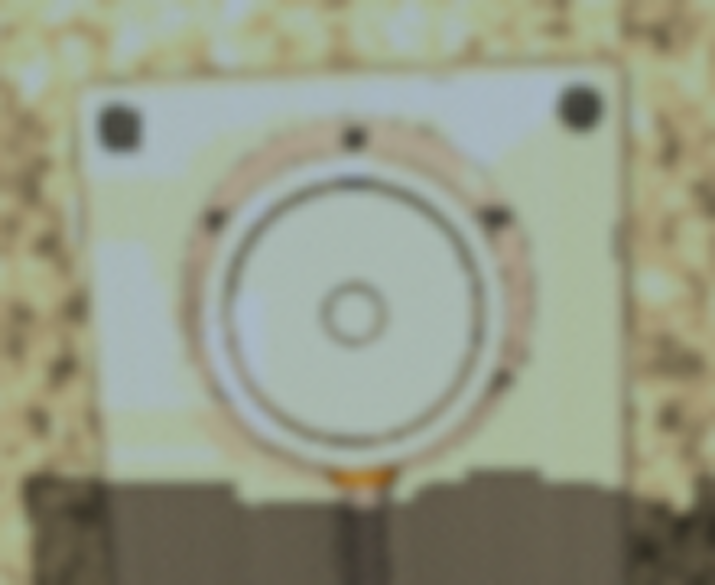

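The lid sits level on the cup; its ring is at crop (354,313), raw (254.5,123.2).

```bash
python3 - <<'E'
from h import *
m=np.load("w4.npz"); print("lid",ray(200+354/6.5,75+313/6.5,.064,m))
m3=np.load("w3.npz"); print("seat",ray(200+357/6.5,75+299/6.5,.052,m3))
# plate bolts as common reference
for n,b in((m3,((121,123),(582,103))),(m,((119,128),(579,108)))): print([ray(200+u/6.5,75+v/6.5,.014,n).round(4) for u,v in b])
E
```

```text
lid [0.54938055 0.04329212 0.064     ]
seat [0.54931267 0.04214631 0.052     ]
[array([0.5956, 0.0098, 0.014 ]), array([0.5059, 0.0061, 0.014 ])]
[array([0.5956, 0.01  , 0.014 ]), array([0.5062, 0.0063, 0.014 ])]
```

The lid is centred to about 1 mm. Next, the handle.

```bash
python3 -m crank '[[[0.01,0.02,0.02],[0,0,0],1],[[0.01,0.04,0],[0,0,0],1],[[0.01,0.04,0],[0,0,0],1],[[0,0.03,0],[0,0,0],1],[[0,0,0],[0,0,0],1],[[0,0,0],[0,0,0],1],[[0,0,0],[0,0,0],1]]'
python3 - <<'E'
from h import *
o=ctrl.get_obs();m=imaging.camera_model("wrist");p,d=imaging.snapshot("wrist")
np.savez("w5.npz",p=p,d=d,**m); cv2.imwrite("pics/w5.png",cv2.resize(p,None,fx=1.5,fy=1.5))
print(o["tool_pos"]); P=cloud(d,m)
for n,z0,z1 in (("handle",.09,.125),("top",.112,.125),("rim",.068,.08)):
    k=(P[...,2]>z0)&(P[...,2]<z1)&(np.hypot(P[...,0]-.544,P[...,1]-.172)<.07);Q=P[k]
    print(n,len(Q),Q.mean(0).round(4),Q.min(0).round(4),Q.max(0).round(4),np.round(circ(Q[:,0],Q[:,1]),4))
k=np.hypot(P[...,0]-.544,P[...,1]-.172)<.018; print("hub",np.percentile(P[k][:,2],[50,90,99]) if k.any() else 0)
E
```

```text
clock: 11.1
tool_pos: [0.5759, 0.2347, 0.2438]
orientation: [180.0, -0.0, -90.0]
force: [-0.2, 0.0, -1.1]
opening: 0.0875
gripper_force: 0.0
[0.57594839 0.23468642 0.2437941 ]
handle 200 [0.5839 0.1838 0.1162] [0.5768 0.177  0.0902] [0.5911 0.1915 0.1209] [0.584  0.184  0.0056]
top 184 [0.584  0.1842 0.1175] [0.5768 0.1773 0.1125] [0.5911 0.1915 0.1209] [0.5841 0.1844 0.0054]
rim 2512 [0.5428 0.1702 0.0739] [0.4987 0.1267 0.0681] [0.5908 0.2192 0.08  ] [0.5442 0.1718 0.0366]
hub [0.07323094 0.07722096 0.08087335]
```

View pics/w5.png

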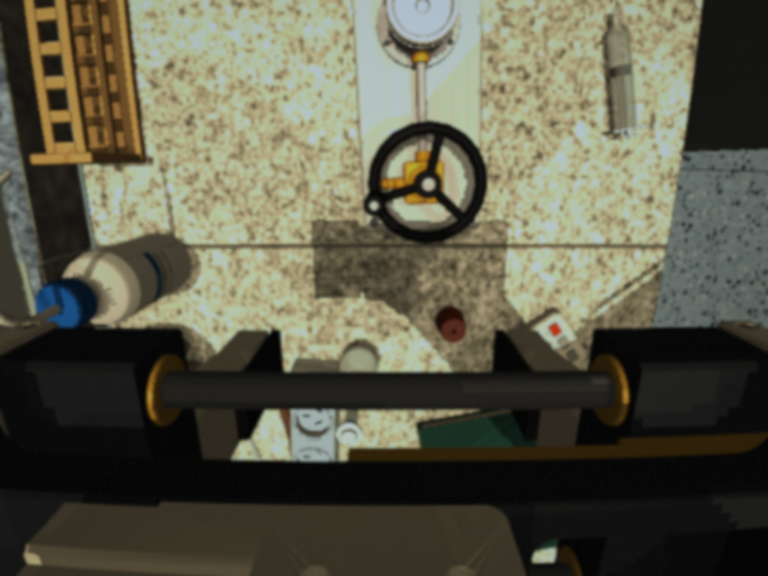

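The handle's top is at (374,205) and the wheel centre at (428,184); the depth puts the handle at (0.584,0.184) and the valve axis at (0.5442,0.1718). The flask stays clear.

```bash
python3 -m crank '[[[0.004,-0.025,0],[0,0,0],1],[[0.0041,-0.0257,0],[0,0,0],0.5],[[0,0,-0.03],[0,0,0],0],[[0,0,-0.03],[0,0,0],0],[[0,0,-0.03],[0,0,0],0],[[0,0,-0.03],[0,0,0],0],[[0,0,-0.025],[0,0,0],0],[[0,0,-0.01],[0,0,0],0],[[0,0,-0.003],[0,0,0],0],[[0,0,0],[0,0,0],0],[[0,0,0],[0,0,0],0]]'
python3 -m crank '[[[0,0,0],[0,0,0],-1],[[0,0,0],[0,0,0],-1],[[0,0,0],[0,0,0],-1],[[0,0,0],[0,0,0],-1],[[0,0,0],[0,0,0],-1],[[0,0,0],[0,0,0],-1]]'
```

```text
clock: 12.25
tool_pos: [0.585, 0.1853, 0.0876]
orientation: [-179.9, 0.1, -90.0]
force: [-1.5, -0.3, -0.5]
opening: 0.0437
gripper_force: 0.0
clock: 12.85
tool_pos: [0.5846, 0.1853, 0.0863]
orientation: [-179.9, 0.0, -90.0]
force: [2.2, 0.5, 0.1]
opening: 0.0151
gripper_force: 30.0
```

```bash
python3 - <<'E'
import numpy as np
a=np.radians(17-15*np.arange(25)); p=.042*np.c_[np.cos(a),np.sin(a)]
print((np.diff(p.round(4),axis=0)*1e4).round().astype(int).tolist())
E
```

```text
[[18, -108], [-11, -109], [-38, -103], [-64, -89], [-84, -70], [-100, -46], [-108, -18], [-109, 11], [-103, 38], [-89, 64], [-70, 84], [-46, 100], [-18, 108], [11, 109], [38, 103], [64, 89], [84, 70], [100, 46], [108, 18], [109, -11], [103, -38], [89, -64], [70, -84], [46, -100]]
```

```bash
python3 -m crank '[[[0.0018,-0.0108,0],[0,0,0],-1],[[-0.0011,-0.0109,0],[0,0,0],-1],[[-0.0038,-0.0103,0],[0,0,0],-1],[[-0.0064,-0.0089,0],[0,0,0],-1],[[-0.0084,-0.0070,0],[0,0,0],-1],[[-0.0100,-0.0046,0],[0,0,0],-1],[[0,0,0],[0,0,0],-1],[[0,0,0],[0,0,0],-1]]'
python3 -c "
from h import *
d=ctrl.get_obs()['tool_pos'][:2]-np.array([.5442,.1718]);print(np.hypot(*d),np.degrees(np.arctan2(d[1],d[0])))"
```

```text
clock: 13.65
tool_pos: [0.5552, 0.1315, 0.0863]
orientation: [179.9, -0.1, -90.0]
force: [0.8, -5.8, 4.8]
opening: 0.0154
gripper_force: 30.0
0.04180373589649438 -74.74222586569114
```

```bash
python3 -m crank '[[[-0.0108,-0.0018,0],[0,0,0],-1],[[-0.0109,0.0011,0],[0,0,0],-1],[[-0.0103,0.0038,0],[0,0,0],-1],[[-0.0089,0.0064,0],[0,0,0],-1],[[-0.0070,0.0084,0],[0,0,0],-1],[[-0.0046,0.0100,0],[0,0,0],-1],[[0,0,0],[0,0,0],-1],[[0,0,0],[0,0,0],-1]]'
python3 -m crank '[[[-0.0018,0.0108,0],[0,0,0],-1],[[0.0011,0.0109,0],[0,0,0],-1],[[0.0038,0.0103,0],[0,0,0],-1],[[0.0064,0.0089,0],[0,0,0],-1],[[0.0084,0.0070,0],[0,0,0],-1],[[0.0100,0.0046,0],[0,0,0],-1],[[0,0,0],[0,0,0],-1],[[0,0,0],[0,0,0],-1]]'
python3 -m crank '[[[0.0108,0.0018,0],[0,0,0],-1],[[0.0109,-0.0011,0],[0,0,0],-1],[[0.0103,-0.0038,0],[0,0,0],-1],[[0.0089,-0.0064,0],[0,0,0],-1],[[0,0,0],[0,0,0],-1],[[0,0,0],[0,0,0],-1],[[0,0,0],[0,0,0],-1]]'
python3 -c "
from h import *
d=ctrl.get_obs()['tool_pos'][:2]-np.array([.5442,.1718]);print(np.hypot(*d),np.degrees(np.arctan2(d[1],d[0])))"
```

```text
clock: 14.45
tool_pos: [0.5041, 0.1617, 0.0863]
orientation: [-180.0, 0.0, -89.9]
force: [0.9, 1.6, 4.2]
opening: 0.0155
gripper_force: 30.0
clock: 15.25
tool_pos: [0.532, 0.2121, 0.0862]
orientation: [180.0, -0.1, -90.0]
force: [2.1, -3.7, 6.3]
opening: 0.0152
gripper_force: 30.0
clock: 15.95
tool_pos: [0.5728, 0.2033, 0.0863]
orientation: [-180.0, -0.0, -90.0]
force: [1.3, -1.7, 6.3]
opening: 0.0159
gripper_force: 30.0
0.0425950933453244 47.77181806319048
```

```bash
python3 -m crank '[[[0.0070,-0.0084,0],[0,0,0],-1],[[0.0046,-0.0100,0],[0,0,0],-1],[[0.0010,-0.0036,0],[0,0,0],-1],[[0.0005,-0.0036,0],[0,0,0],-1],[[0,0,0],[0,0,0],-1],[[0,0,0],[0,0,0],-1],[[0,0,0],[0,0,0],-1]]'
python3 -m crank '[[[0,-0.001,0],[0,0,0],-1],[[0,-0.001,0],[0,0,0],-1],[[0,0,0],[0,0,0],-1],[[0,0,0],[0,0,0],-1]]'
```

```text
clock: 16.65
tool_pos: [0.5863, 0.1779, 0.0863]
orientation: [-179.9, 0.0, -90.0]
force: [4.9, -0.3, 4.1]
opening: 0.015
gripper_force: 30.0
clock: 17.05
tool_pos: [0.5865, 0.1766, 0.0863]
orientation: [-179.9, 0.1, -89.9]
force: [5.9, 2.0, 4.2]
opening: 0.0156
gripper_force: 30.0
```

```bash
python3 -m crank '[[[0,-0.001,0],[0,0,0],-1],[[0,-0.001,0],[0,0,0],-1],[[0,0,0],[0,0,0],-1],[[0,0,0],[0,0,0],-1]]'
python3 -m crank '[[[0,-0.001,0],[0,0,0],-1],[[0,0,0],[0,0,0],-1],[[0,0,0],[0,0,0],-1]]'
python3 -m crank '[[[0,-0.001,0],[0,0,0],-1],[[0,0,0],[0,0,0],-1],[[0,0,0],[0,0,0],-1]]'
```

```text
clock: 17.45
tool_pos: [0.5867, 0.1747, 0.0863]
orientation: [-179.9, 0.1, -89.9]
force: [6.4, 0.9, 3.0]
opening: 0.0151
gripper_force: 30.0
clock: 17.75
tool_pos: [0.5867, 0.1737, 0.0863]
orientation: [-179.9, 0.1, -89.9]
force: [6.2, 1.1, 3.4]
opening: 0.015
gripper_force: 30.0
clock: 18.05
tool_pos: [0.5867, 0.1735, 0.0863]
orientation: [-179.9, 0.1, -89.9]
force: [5.6, 4.7, 2.0]
opening: 0.0155
gripper_force: 30.0
```

```bash
python3 -m crank '[[[0,-0.001,0],[0,0,0],-1],[[0,0,0],[0,0,0],-1],[[0,0,0],[0,0,0],-1]]'
python3 -m crank '[[[0,-0.001,0],[0,0,0],-1],[[0,0,0],[0,0,0],-1],[[0,0,0],[0,0,0],-1]]'
```

```text
clock: 18.35
tool_pos: [0.5868, 0.1734, 0.0864]
orientation: [-179.8, 0.2, -89.9]
force: [4.4, 7.9, 2.1]
opening: 0.0151
gripper_force: 30.0
clock: 18.65
tool_pos: [0.5868, 0.1733, 0.0864]
orientation: [-179.8, 0.3, -89.9]
force: [4.2, 11.2, 1.6]
opening: 0.0154
gripper_force: 30.0
```

```bash
python3 - <<'E'
from h import *
q=np.array([(.5867,.1735),(.5041,.1617),(.532,.2121),(.5552,.1315),(.5728,.2033),(.5863,.1779)])
c=circ(q[:,0],q[:,1]);print(c)
t=np.degrees(np.arctan2(.1735-c[1],.5867-c[0]));print(t)
a=np.radians(2.4+15*np.arange(25)); p=.042*np.c_[np.cos(a),np.sin(a)]
print((np.diff(p.round(4),axis=0)*1e4).round().astype(int).tolist())
E
```

```text
(np.float64(0.5447456575451008), np.float64(0.17212312781217032), np.float64(0.04195649870842508))
1.8796781613531106
[[-19, 108], [-46, 99], [-71, 84], [-89, 63], [-103, 38], [-110, 10], [-108, -19], [-99, -46], [-84, -71], [-63, -89], [-38, -103], [-10, -110], [19, -108], [46, -99], [71, -84], [89, -63], [103, -38], [110, -10], [108, 19], [99, 46], [84, 71], [63, 89], [38, 103], [10, 110]]
```

```bash
python3 -m crank '[[[0.0010,0.0029,0],[0,0,0],-1],[[-0.0019,0.0108,0],[0,0,0],-1],[[-0.0046,0.0099,0],[0,0,0],-1],[[-0.0071,0.0084,0],[0,0,0],-1],[[-0.0089,0.0063,0],[0,0,0],-1],[[-0.0103,0.0038,0],[0,0,0],-1],[[-0.0110,0.0010,0],[0,0,0],-1],[[0,0,0],[0,0,0],-1],[[0,0,0],[0,0,0],-1]]'
python3 -m crank '[[[-0.0108,-0.0019,0],[0,0,0],-1],[[-0.0099,-0.0046,0],[0,0,0],-1],[[-0.0084,-0.0071,0],[0,0,0],-1],[[-0.0063,-0.0089,0],[0,0,0],-1],[[-0.0038,-0.0103,0],[0,0,0],-1],[[-0.0010,-0.0110,0],[0,0,0],-1],[[0,0,0],[0,0,0],-1],[[0,0,0],[0,0,0],-1]]'
python3 -c "
from h import *
d=ctrl.get_obs()['tool_pos'][:2]-np.array([.5447,.1721]);print(np.hypot(*d),np.degrees(np.arctan2(d[1],d[0])))"
```

```text
clock: 19.55
tool_pos: [0.5415, 0.2138, 0.0862]
orientation: [179.9, 0.0, -89.9]
force: [-1.5, 5.0, 6.8]
opening: 0.0154
gripper_force: 30.0
clock: 20.35
tool_pos: [0.5029, 0.1686, 0.0862]
orientation: [-180.0, -0.0, -90.0]
force: [4.5, -0.8, 5.3]
opening: 0.0154
gripper_force: 30.0
0.041978811009492405 -175.1565306952746
```

```bash
python3 -m crank '[[[0.0019,-0.0108,0],[0,0,0],-1],[[0.0046,-0.0099,0],[0,0,0],-1],[[0.0071,-0.0084,0],[0,0,0],-1],[[0.0089,-0.0063,0],[0,0,0],-1],[[0.0103,-0.0038,0],[0,0,0],-1],[[0.0110,-0.0010,0],[0,0,0],-1],[[0,0,0],[0,0,0],-1],[[0,0,0],[0,0,0],-1]]'
python3 -m crank '[[[0.0108,0.0019,0],[0,0,0],-1],[[0.0099,0.0046,0],[0,0,0],-1],[[0.0084,0.0071,0],[0,0,0],-1],[[0.0063,0.0089,0],[0,0,0],-1],[[0.0038,0.0103,0],[0,0,0],-1],[[0.0010,0.0110,0],[0,0,0],-1],[[0,0,0],[0,0,0],-1],[[0,0,0],[0,0,0],-1]]'
python3 -c "
from h import *
d=ctrl.get_obs()['tool_pos'][:2]-np.array([.5447,.1721]);print(np.hypot(*d),np.degrees(np.arctan2(d[1],d[0])))"
```

```text
clock: 21.15
tool_pos: [0.5468, 0.1299, 0.0862]
orientation: [-180.0, 0.1, -90.0]
force: [0.7, 6.8, 7.0]
opening: 0.0154
gripper_force: 30.0
clock: 21.95
tool_pos: [0.5868, 0.1728, 0.0863]
orientation: [-180.0, 0.0, -90.0]
force: [4.1, 1.3, 5.7]
opening: 0.0153
gripper_force: 30.0
0.04213628998430152 0.9951006637742592
```

One turn open; second turn.

```bash
python3 -m crank '[[[-0.0019,0.0108,0],[0,0,0],-1],[[-0.0046,0.0099,0],[0,0,0],-1],[[-0.0071,0.0084,0],[0,0,0],-1],[[-0.0089,0.0063,0],[0,0,0],-1],[[-0.0103,0.0038,0],[0,0,0],-1],[[-0.0110,0.0010,0],[0,0,0],-1],[[0,0,0],[0,0,0],-1],[[0,0,0],[0,0,0],-1]]'
python3 -m crank '[[[-0.0108,-0.0019,0],[0,0,0],-1],[[-0.0099,-0.0046,0],[0,0,0],-1],[[-0.0084,-0.0071,0],[0,0,0],-1],[[-0.0063,-0.0089,0],[0,0,0],-1],[[-0.0038,-0.0103,0],[0,0,0],-1],[[-0.0010,-0.0110,0],[0,0,0],-1],[[0,0,0],[0,0,0],-1],[[0,0,0],[0,0,0],-1]]'
python3 -m crank '[[[0.0019,-0.0108,0],[0,0,0],-1],[[0.0046,-0.0099,0],[0,0,0],-1],[[0.0071,-0.0084,0],[0,0,0],-1],[[0.0089,-0.0063,0],[0,0,0],-1],[[0.0103,-0.0038,0],[0,0,0],-1],[[0.0110,-0.0010,0],[0,0,0],-1],[[0,0,0],[0,0,0],-1],[[0,0,0],[0,0,0],-1]]'
python3 -m crank '[[[0.0108,0.0019,0],[0,0,0],-1],[[0.0099,0.0046,0],[0,0,0],-1],[[0.0084,0.0071,0],[0,0,0],-1],[[0.0063,0.0089,0],[0,0,0],-1],[[0.0038,0.0103,0],[0,0,0],-1],[[0.0010,0.0090,0],[0,0,0],-1],[[0,0,0],[0,0,0],-1],[[0,0,0],[0,0,0],-1]]'
```

```text
clock: 22.75
tool_pos: [0.542, 0.2137, 0.0862]
orientation: [180.0, 0.1, -90.0]
force: [-1.4, 6.7, 7.1]
opening: 0.015
gripper_force: 30.0
clock: 23.55
tool_pos: [0.5029, 0.1682, 0.0862]
orientation: [-180.0, -0.0, -90.0]
force: [3.8, -1.1, 5.9]
opening: 0.0155
gripper_force: 30.0
clock: 24.35
tool_pos: [0.547, 0.1298, 0.0862]
orientation: [-180.0, 0.1, -90.0]
force: [1.5, 6.5, 6.3]
opening: 0.0154
gripper_force: 30.0
clock: 25.15
tool_pos: [0.5868, 0.1705, 0.0862]
orientation: [180.0, -0.0, -90.0]
force: [2.0, 1.1, 6.9]
opening: 0.0155
gripper_force: 30.0
```

```bash
python3 -m crank '[[[0,0.0015,0],[0,0,0],-1],[[0,0.0015,0],[0,0,0],-1],[[0,0,0],[0,0,0],-1],[[0,0,0],[0,0,0],-1],[[0,0,0],[0,0,0],-1]]'
python3 - <<'E'
from h import *
m=imaging.camera_model("wrist");p,d=imaging.snapshot("wrist");print(ctrl.get_obs()["tool_pos"])
cv2.imwrite("pics/w6.png",cv2.resize(p,None,fx=1.5,fy=1.5))
P=cloud(d,m)
k=(P[...,2]>.056)&(P[...,2]<.07)&(np.hypot(P[...,0]-.548,P[...,1]-.0437)<.04);Q=P[k];print(len(Q),(Q.max(0)+Q.min(0))/2,np.ptp(Q,0))
E
```

```text
clock: 25.65
tool_pos: [0.5868, 0.1729, 0.0863]
orientation: [180.0, -0.0, -90.0]
force: [3.0, -0.3, 7.0]
opening: 0.0151
gripper_force: 30.0
[0.58678691 0.17291415 0.0862509 ]
5078 [0.55011756 0.05141158 0.06095624] [0.05385322 0.03865536 0.00987244]
```

View pics/w6.png

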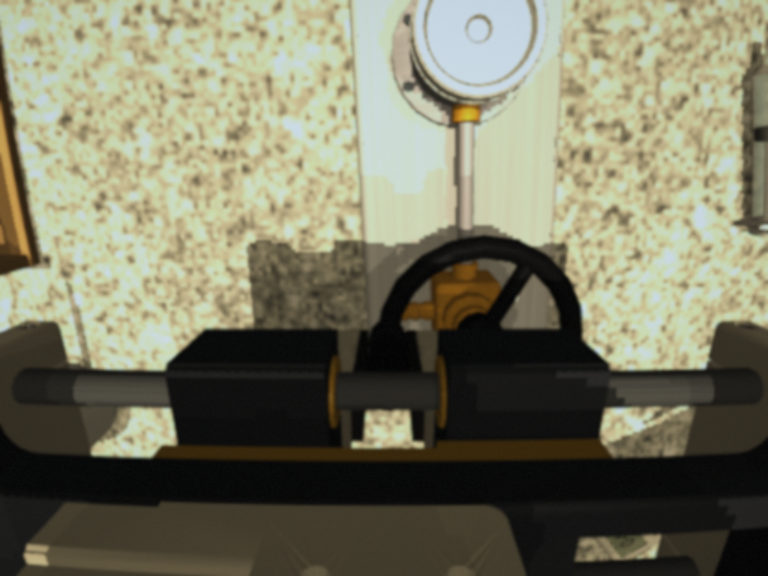

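The lid (ring at 479,28) is still seated and the handle is between the fingers. A last 0.6 mm brings it to the stop's angle, two turns on.

```bash
python3 -m crank '[[[0,0.0007,0],[0,0,0],-1],[[0,0,0],[0,0,0],-1],[[0,0,0],[0,0,0],-1],[[0,0,0],[0,0,0],-1],[[0,0,0],[0,0,0],-1],[[0,0,0],[0,0,0],-1]]' && python3 -c "
from plant import close_job;print(close_job())"
```

```text
clock: 26.3
tool_pos: [0.5868, 0.1735, 0.0862]
orientation: [180.0, -0.0, -90.0]
force: [3.5, -0.1, 6.8]
opening: 0.0153
gripper_force: 30.0
the job is handed in; nothing more can be done
None
```

The job is handed in at 26.3 s: the lid sits flat on the chamber, centred to about 1 mm; the wheel was shut to its stop, then opened two full turns to within about a degree by measurement, and the gripper still holds the handle.

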